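Push a used sample tub through the counter's waste flap

TASK

A used, jam-smeared sample tub stands alone on the steel plate in front of the waste chute. Push the chute's sprung flap open with one fingertip and, while that finger holds it open, slide the tub along the plate over the sill with the other finger so that it drops into the bin; then take the fingers away so that the flap shuts by itself. Keep the flap clean: do not let the tub push against it. Do not pick the tub up, and leave the other things on the counter where they stand.

Things in the scene. Friction and masses are not known exactly. Their poses are not given: they have to be found in the camera images.
- chute: Drop-in waste chute: steel plate 435 x 550 mm (its x, y), 4 mm thick, on the counter (x from -170 to 265 mm), with a throat (x 0 to 130, y -85 to 85 mm) into a bin 0.18 m below, covered by a sloping flap. Origin: plate's upper face, 4 mm above the counter, middle of the sill. x level, into the chute, away from the robot; y left along the sill; z up. Turned up to 0.2 rad from the world's axes.
- sill (a point): Middle of the sill, the straight near edge of the throat (chute's origin and axes). The flap lies between two side cheeks, 8 mm thick, inner faces at y = +-86 mm, rising with the flap from the plate at the sill to 57 mm at the hinge. Behind the hinge a low hood (x 117 to 166 mm, top 57 mm above the plate). Nothing stands over the flap: it is open to straight above.
- flap (a joint): Sprung metal flap, 164 mm wide, 122 mm long, 3 mm thick. Rad: 0 = shut, sloping from the hinge down towards the robot, 24 degrees from level, its free lower edge 4 mm behind the sill, at plate height. Opens only inwards: pushed along the chute's +x, the edge swings in and down and the value grows; at 1.15 it hangs straight down, edge 70 mm below the plate; 1.3 is the stop. Let go, it springs shut.
- hinge (a point): Middle of the flap's hinge line, 115 mm behind the sill, 52 mm above the plate. A fingertip pushed along +x some 5 to 20 mm above the plate opens the flap with 1 to 5 N, and the flap lies on the finger's far face: with the tip 10 mm above the plate and that face 60 mm past the sill it is about 0.2 rad open, at 85 mm 0.5, at 100 mm 0.75 rad. Keep that face short of 105 mm.
- tub: The used sample tub: open square tub of white plastic, 44 x 44 mm, 30 mm high, walls 3 mm, about 30 g, a thin film of red jam on its floor. Origin: centre of its underside; x, y along its sides, z up. It stands alone on the plate before the sill, room for a finger on every side.
- tub_mid (a point): Centre of the used tub, 15 mm above its underside. At the start 80 to 115 mm before the sill, within 40 mm of the sill's middle, its sides turned up to 0.3 rad from the chute's axes. With its centre about 10 mm past the sill it tips over the edge and falls freely some 0.17 m into the bin.
- stack (a point): Centre of a stack of four clean tubs of the same kind, 44 x 44 mm, 63 mm high, on the plate to the right of the chute; leave it.
- jar (a point): Centre of a jam jar, 60 mm across, 75 mm high, on the plate to the left of the chute; leave it.
- ramekin_mid (a point): Centre of a white round ramekin, 74 mm across, 42 mm high, on the plate to the left; leave it.
- tongs_mid (a point): Middle of steel bread tongs, 185 mm long, 50 mm wide, 10 mm high, lying on the plate at the right; leave them.
- mug_mid (a point): Centre of a blue mug, 76 mm across, 85 mm high, on the counter at the left; leave it.
- board_mid (a point): Middle of a wooden board, 200 x 150 mm, with a small loaf, 110 mm high in all, on the counter at the right; leave it.
Not all that is in view belongs to the job. Leave any orange, pink or purple look-alike of the tub alone.

How it is judged:
On the way, in this order (a step that is already met when the one before it is completed fails the run):
1. a finger pushes the flap open while the tub is still on the plate (value of joint flap above 0.1 rad and contact force between the fingers and flap above 0.1 N and x of tub_mid in the frame of chute below 0 m and z of tub_mid in the frame of chute above 0.008 m), for 0.1 s.
2. the tub drops into the bin while a finger holds the flap open (z of tub_mid in the frame of chute below -0.03 m and value of joint flap above 0.1 rad and contact force between the fingers and flap above 0.1 N).
At the end, for the whole second after the job is handed in: The used tub lies at rest (under 50 mm/s) in the bin, its centre more than 100 mm below the plate, and the flap has shut by itself (under 0.06 rad open); the fingers touch nothing (z of tub_mid in the frame of chute below -0.1 m and value of joint flap below 0.06 rad and linear speed of tub below 0.05 m/s).
It fails at once if the tub, still on the plate, pushes against the flap (over 0.4 N) (contact force between tub and flap above 0.4 N and x of tub_mid in the frame of chute below 0 m).
It fails at once if the tub is lifted more than 20 mm off the plate (z of tub_mid in the frame of chute above 0.035 m).
It fails at once if another thing on the counter is shifted by more than 25 mm (distance of any of stack, jar, ramekin_mid, tongs_mid, mug_mid, board_mid from where it was at the start of the episode above 0.025 m).
It also fails if it takes over 40 s, if anything falls off the work surface, if the arm or the gripper's body presses on something with over 40 N, if the wrist force passes 120 N, or if a joint passes its speed limit or range.

ROBOT

A 7-joint arm with a two-finger parallel gripper is mounted at the origin on the work surface. World frame = base frame: x ahead of the robot, y to its left, z up, the work surface at z = 0. Lengths are in m, angles in rad, forces in N, time in s.
With the tool pointing down it reaches from about 0.4 to 0.85 m from the base axis. Payload 4.5 kg.
Tool frame: the origin (TCP) lies between the finger pads; the fingertips stand 8 mm ahead of it and the grasp point (between the pads) lies 11 mm behind it; z points along the fingers, y is the direction in which the jaws open and shut (so a half turn about z gives the same grasp; the last joint's range is limited). The gripper opens to 85 mm and grips with 20 to 120 N. Pads are 22 mm wide; open, the fingers measure 114 mm over their backs; the gripper's body (76 mm by 85 mm) begins 54 mm behind the grasp point. The pads swing forward as they close: fully open they stand 13 mm farther back than shut.
Start: joints at [1.236, 0.689, -0.195, 1.565, 0.157, 0.902, -0.215], TCP at [0.225, -0.583, 0.239] pointing down, gripper open.
Joint ranges: [-3.01, 3.01], [-0.46, 2.08], [-1.47, 1.51], [0.13, 2.56], [-1, 4.14], [0.04, 2.09], [-2.66, 2.66]. Speed limits (rad/s): [2.57, 2.57, 3.14, 3.14, 3.14, 3.14, 3.14].

INTERFACE

Orientations are given as a unit quaternion [x, y, z, w].
In Python, from bench import ctrl gives the robot as it stands.
- The arm moves only by the shell command python3 -m pendant 'ROWS' [FORCE]. ROWS is JSON, a list that holds one entry, the list of rows, each a list of 5 numbers: the shift along the tool's x, y, z in cm, then the turn about the tool's z in degrees, then the finger opening in cm, from 0 to 8.54. A call has 1 to 20 rows; each row is the pose to reach, as a shift and turn from the pose commanded when the call began, along the tool's axes at that moment; what a row does not reach only later rows make up. A row lasts 1/10 s, in which the tool goes at most 50 mm and 8.59 degrees, less where a joint would pass 70% of its speed; a pose out of reach is approached as far as the arm can. A call with a gripper value outside its range is refused whole. The fingers move at their own pace and stop on an object; FORCE is the grip in N (left out, the last holds). Time passes only in rows, so rows that repeat a pose let the fingers close. It gives the time, the measured TCP pose, the force and the opening at its end, in the units of the state.
- ctrl.get_obs(): the state, without advancing time (a new reading comes with each control period).
- ctrl.camera(name): name is "side" or "top" or "wrist"; returns a dict with "pixels" (384x512x3 uint8, blue, green, red), "camera_matrix" (3x3 intrinsics, pixels), "camera_from_world" (4x4, takes a point from world to camera coordinates); the wrist camera has in their place "mount" (4x4, takes a point from camera to tool coordinates, whose origin is the TCP and whose axes are the flange's). Camera axes: x right, y up, looking along -z (the intrinsics and any distortion apply to the point x, -y, -z); pixel columns grow to the right and rows downward; lengths in m; the calibration is good to about 2 mm. A picture is of the moment at which its call begins: read the wrist's pose just before it. There is no depth.
- ctrl.finish_job(): hands the job in, once; it reports no verdict.
Trained networks look in a picture, given as the dict that the camera call returned (one of the last four; its "shot" number tells which), for a name from the list of things; names that differ only in an ending like _2 or _b are one class to them, and where a whole thing is asked for, a point or a joint stands for the part that bears it (a point fixed in the world has none). Each returns a list of dicts, best first, with "score" (0 to 1); they miss things now and then, are a little off and sometimes report something else, mostly with a low value. They report only what shows in the picture. A call takes as long as a camera call. They do not tell look-alikes from the thing itself.
- ctrl.find_in(label, picture): "position" ([x, y, z] in m, in world coordinates, good to about 4 mm: the middle of the surface that is visible of it).
- ctrl.mark_of(label, picture): "position" ([x, y, z] in m, in world coordinates, good to about 4 mm: a listed point, or the origin of a listed thing).
The state is a dict: "time_s": time; "joint_positions": joint angles; "qd": joint speeds; "effort": joint torques, N m; "eef_pos": TCP position; "ee_rot": TCP orientation; "ft_force": force on the tool from outside, world axes, zero at the start; "wrist_torque": the same for the moment, N m; "width": finger opening in m.
Only numpy, scipy, OpenCV 4.12 (cv2) and the standard library are available. Lean on these libraries where they do the work, as an engineer would, in place of code of your own. Each camera call takes 0.05 s, during which the arm holds its last target.

## Working session

There is one attempt and no reset: what is moved stays moved. The work goes in short steps, Python scripts to look and compute and a shell command to move; the robot and the scene stay as the last step left them, time stands still between calls to the robot, and variables do not carry over. Pictures are saved under pics/ and viewed, and the job is handed in when it is done.

```bash
mkdir -p pics; ls
python3 - <<'E'
from bench import ctrl
import cv2
o=ctrl.get_obs(); print({k:o[k] for k in ('time_s','eef_pos','ee_rot','width')})
for n in ('top','side','wrist'):
    p=ctrl.camera(n); cv2.imwrite(f'pics/{n}0.png',p['pixels'])
    if n!='wrist':
        for l in ('chute','sill','hinge','tub','tub_mid','stack','jar','ramekin_mid','tongs_mid'):
            print(n,l,[( [round(v,4) for v in d['position']],round(d['score'],2)) for d in ctrl.mark_of(l,p)[:3]])
E
```

```text
pics
{'time_s': 0.0, 'eef_pos': array([ 0.22501028, -0.58238115,  0.23847109]), 'ee_rot': array([ 9.83037731e-01,  1.83400966e-01, -2.48713324e-04, -9.18211431e-04]), 'width': 0.0855899400449268}
top chute [([0.5936, 0.0213, 0.0025], 0.69), ([0.4885, 0.055, 0.0039], 0.35)]
top sill [([0.6027, 0.0244, 0.0083], 0.57)]
top hinge [([0.713, 0.0189, 0.0562], 0.73)]
top tub [([0.3427, -0.0825, 0.0015], 0.65), ([0.5449, 0.2003, 0.0456], 0.61), ([0.3587, 0.0248, -0.0008], 0.53)]
top tub_mid [([0.3616, 0.1582, 0.0145], 0.76), ([0.344, -0.0855, 0.0173], 0.73), ([0.3594, 0.0258, 0.0154], 0.7)]
top stack [([0.5604, -0.1758, 0.034], 0.6)]
top jar [([0.544, 0.2013, 0.0418], 0.88)]
top ramekin_mid [([0.7458, 0.1918, 0.0251], 0.87)]
top tongs_mid [([0.7299, -0.1654, 0.006], 0.91)]
side chute [([0.5983, 0.0247, 0.0065], 0.88)]
side sill [([0.5981, 0.0248, 0.0037], 0.9)]
side hinge [([0.7084, 0.0162, 0.0564], 0.96)]
side tub [([0.3612, 0.1619, -0.0013], 0.72), ([0.3635, 0.024, 0.0], 0.7), ([0.3391, -0.0848, -0.003], 0.52)]
side tub_mid [([0.363, 0.0236, 0.0126], 0.76), ([0.3405, -0.0806, 0.0108], 0.75), ([0.4914, 0.0494, 0.0185], 0.72)]
side stack [([0.56, -0.1736, 0.0403], 0.65), ([0.5494, 0.2004, 0.0419], 0.17)]
side jar [([0.5493, 0.2008, 0.0399], 0.79)]
side ramekin_mid [([0.7462, 0.187, 0.0228], 0.69)]
side tongs_mid [([0.7287, -0.1639, 0.0146], 0.68)]
```

View pics/top0.png

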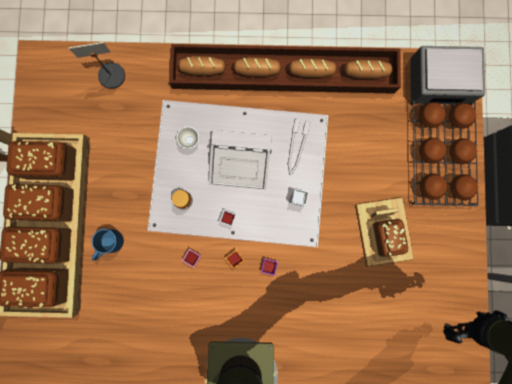

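View pics/side0.png

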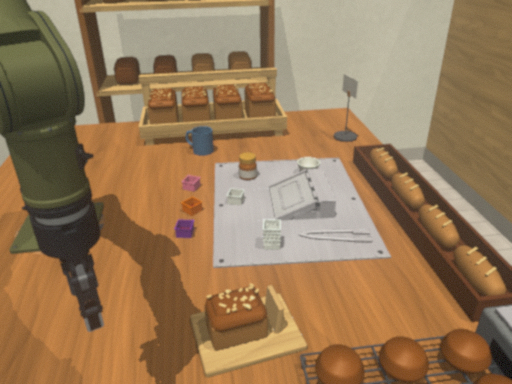

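```bash
cat > h.py <<'E'
import numpy as np, cv2
from scipy.spatial.transform import Rotation as R
def unproj(p,uv,z):
    K=np.array(p['camera_matrix']);T=np.array(p['camera_from_world'])
    uv=np.atleast_2d(np.array(uv,float)); d=p.get('distortion')
    n=cv2.undistortPoints(uv[:,None],K,None if d is None else np.array(d,float))[:,0]
    r=np.c_[n[:,0],-n[:,1],-np.ones(len(n))]@T[:3,:3]
    c=-T[:3,:3].T@T[:3,3]
    return c+r*((z-c[2])/r[:,2])[:,None]
E
python3 - <<'E'
from bench import ctrl
from h import *
p=ctrl.camera('top'); print(p.keys(), p['camera_matrix'])
im=p['pixels'].astype(int)
s=im.max(2)-im.min(2); m=((s<40)&(im.min(2)>110)).astype(np.uint8)
m[:90]=0;m[:, :130]=0;m[260:]=0;m[:,345:]=0
m=cv2.morphologyEx(m,cv2.MORPH_OPEN,np.ones((3,3)))
c=max(cv2.findContours(m,cv2.RETR_EXTERNAL,cv2.CHAIN_APPROX_NONE)[0],key=cv2.contourArea)
w=unproj(p,c[:,0],0.004)[:,:2].astype(np.float32)
r=cv2.minAreaRect(w);print(r)
b=cv2.boxPoints(r);print(b)
# yaw and origin
for i in range(4):
    e=b[(i+1)%4]-b[i]; L=np.linalg.norm(e); print(L,np.arctan2(e[1],e[0]))
# robust: fit
from scipy.optimize import least_squares
def f(q):
    ca,sa=np.cos(q[2]),np.sin(q[2]); l=(w-q[:2])@np.array([[ca,-sa],[sa,ca]])
    d=np.abs(l-[.0475,0])-[.2175,.275]; return d.max(1)
q=least_squares(f,[.6,.024,-.06],loss='soft_l1',f_scale=.002); print('chute',q.x,np.median(np.abs(q.fun)))
big=cv2.resize(p['pixels'][140:280,140:340],None,fx=4,fy=4,interpolation=cv2.INTER_CUBIC); cv2.imwrite('pics/topbig.png',big)
s=ctrl.camera('side'); big=cv2.resize(s['pixels'][140:270,170:370],None,fx=4,fy=4,interpolation=cv2.INTER_CUBIC); cv2.imwrite('pics/sidebig.png',big)
E
```

```text
dict_keys(['pixels', 'camera_matrix', 'camera_from_world', 'shot']) [[443.55381313   0.         247.39367773]
 [  0.         443.55381313 195.66298487]
 [  0.           0.           1.        ]]
((0.6445801258087158, 0.024076223373413086), (0.5501002669334412, 0.4345787465572357), 85.87415313720703)
[[ 0.40806475 -0.2346277 ]
 [ 0.8415172  -0.2658945 ]
 [ 0.8810955   0.28278014]
 [ 0.44764304  0.31404695]]
0.43457872 -0.07200962
0.55010027 1.4987867
0.43457872 3.0695832
0.55010027 -1.642806
chute [ 0.59709779  0.02754173 -0.07204758] 0.0019690205149950485
```

View pics/topbig.png

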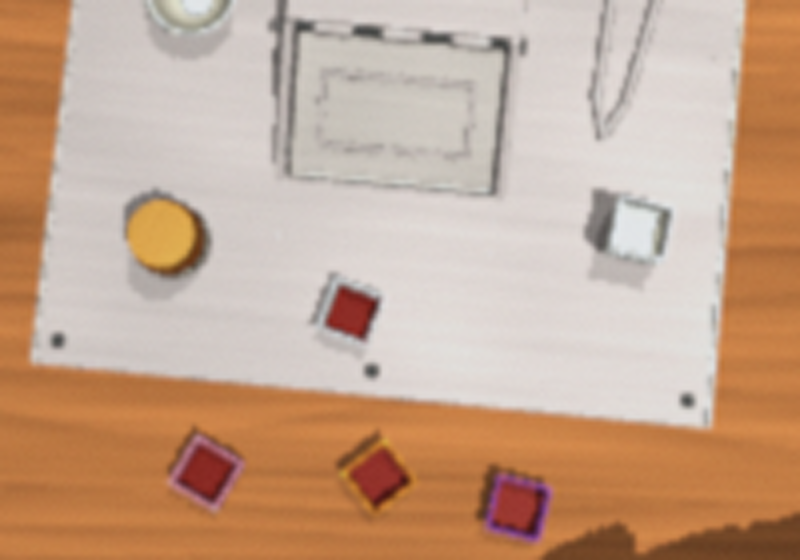

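View pics/sidebig.png

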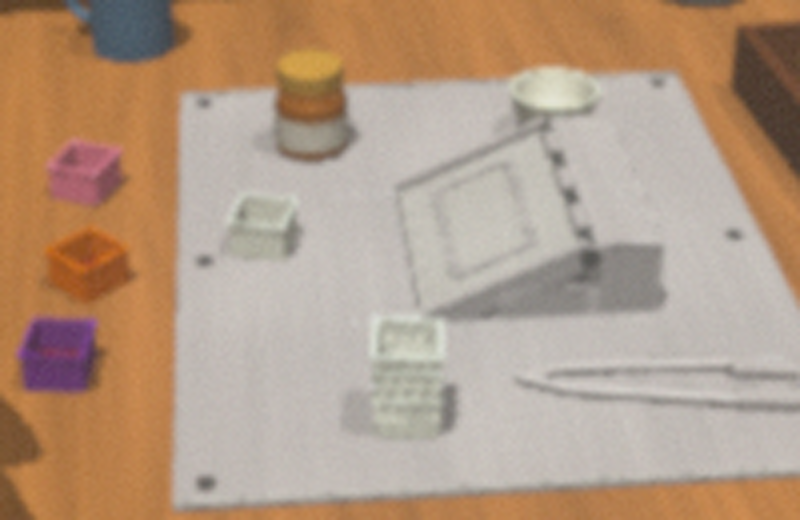

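```bash
cat >> h.py <<'E'
C=np.array([0.597,0.0275]); YAW=-0.072
def to_ch(w): 
    ca,sa=np.cos(YAW),np.sin(YAW); return (np.asarray(w)[...,:2]-C)@np.array([[ca,-sa],[sa,ca]])
def to_w(l):
    ca,sa=np.cos(YAW),np.sin(YAW); return np.asarray(l)@np.array([[ca,sa],[-sa,ca]])+C
def delta(o,target):
    r=R.from_quat(o['ee_rot']); d=r.inv().apply(np.array(target)-o['eef_pos'])*100
    y=r.as_matrix()[:,1]; return d, np.degrees(np.arctan2(y[1],y[0]))
E
python3 - <<'E'
from bench import ctrl
from h import *
for n in ('top','side'):
    p=ctrl.camera(n)
    for l in ('tub','tub_mid'):
        for d in ctrl.mark_of(l,p):
            c=to_ch(d['position'])
            if abs(c[0]+.1)<.04 and abs(c[1])<.06: print(n,l,c,d['position'][2])
    if n=='top':
        im=p['pixels'].astype(int); m=((im[...,2]-im[...,1]>50)&(im[...,2]-im[...,0]>50)).astype(np.uint8)
        sub=np.zeros_like(m); sub[205:230,217:240]=m[205:230,217:240]
        y,x=np.nonzero(sub); print(len(x),x.mean(),y.mean())
        w=unproj(p,[[x.mean(),y.mean()]],.009);print('jam',w,to_ch(w))
        r=cv2.minAreaRect(np.float32(to_ch(unproj(p,np.c_[x,y],.009))));print(r)
t=to_w([-.108,.0]);print(t)
o=ctrl.get_obs();print(o['time_s'],delta(o,[*to_w([-.108+.010,.013]),.2]))
E
```

```text
top tub [-0.10855194  0.02044398] 0.0041
top tub_mid [-0.10707644  0.01944754] 0.0211
97 227.23711340206185 217.61855670103094
jam [[0.49361467 0.0564022  0.009     ]] [[-0.10519663  0.02139001]]
((-0.10539321601390839, 0.02139398083090782), (0.03062000870704651, 0.03224154934287071), 73.9275131225586)
side tub [-0.10522685  0.01326458] -0.0002
[0.48927982 0.03526928]
1.45 (array([ 48.36802948, -48.90277484,   3.92768531]), np.float64(-68.86836889671265))
```

Run:
```python
from bench import ctrl
from h import *
o=ctrl.get_obs();print(delta(o,[*to_w([-.101,.0205]),.16]))
```

```text
(array([ 48.41673053, -49.70928625,   7.92764375]), np.float64(-68.86836889671265))
```

```bash
python3 -m pendant '[[[2.4,-2.5,0,-3.2,8.54],[4.8,-5,0,-6.5,8.54],[7.3,-7.5,0,-9.7,8.54],[9.7,-10,0,-13,8.54],[12.1,-12.4,0,-16.2,8.54],[14.5,-14.9,0,-19.4,8.54],[17,-17.4,0,-22.6,8.54],[19.4,-19.9,0,-25.9,8.54],[21.8,-22.4,0,-29.1,8.54],[24.2,-24.9,0,-32.4,8.54],[26.6,-27.3,0,-35.6,8.54],[29,-29.8,0,-38.8,8.54],[31.5,-32.3,0,-42,8.54],[33.9,-34.8,0,-45.3,8.54],[36.3,-37.3,0,-48.5,8.54],[38.7,-39.8,0,-51.8,8.54],[41.2,-42.3,1,-55,8.54],[43.6,-44.7,3,-58.2,8.54],[46,-47.2,5,-61.5,8.54],[48.4,-49.7,7,-64.7,8.54]]]'
python3 - <<'E'
from bench import ctrl
from h import *
o=ctrl.get_obs();print(o['time_s'],o['eef_pos'],o['joint_positions'],delta(o,[*to_w([-.101,.0205]),.16]))
E
```

```text
time_s: 3.45
eef_pos: [0.4984, 0.0564, 0.1687]
ee_rot: [0.732, 0.682, 0.0, 0.0]
ft_force: [0.3, -1.6, -0.6]
width: 0.0858
3.45 [0.49841857 0.05635897 0.16871009] [ 0.03460968  0.66064105 -0.38427907  1.99834838  0.44614107  0.56345513
 -0.72918075] (array([-0.11907155, -0.06079944,  0.8709634 ]), np.float64(-4.048845362937271))
```

Run:
```python
from bench import ctrl
from h import *
o=ctrl.get_obs();p=ctrl.camera('wrist');cv2.imwrite('pics/w1.png',p['pixels'])
print(p['mount'],p['camera_matrix'])
for l in ('tub','tub_mid','sill','hinge'):
    for d in ctrl.mark_of(l,p)[:2]: print(l,d['position'],to_ch(d['position']),d['score'])
```

```text
[[-6.84214823e-04  9.58947565e-01  2.83582614e-01  7.23547399e-02]
 [ 9.99998695e-01  1.07123012e-03 -1.20966367e-03  1.30790395e-04]
 [-1.46378627e-03  2.83581416e-01 -9.58947046e-01 -1.34752830e-01]
 [ 0.00000000e+00  0.00000000e+00  0.00000000e+00  1.00000000e+00]] [[279.97632246   0.         258.49887534]
 [  0.         279.97632246 196.24838287]
 [  0.           0.           1.        ]]
tub [0.4931, 0.0535, 0.005] [-0.10550119  0.0184583 ] 0.8
tub [0.3587, 0.0242, -0.0008] [-0.2374452  -0.02043423] 0.79
tub_mid [0.4931, 0.0541, 0.019] [-0.10554435  0.01905674] 0.79
tub_mid [0.3609, 0.0234, 0.0181] [-0.23519335 -0.02107389] 0.69
sill [0.5956, 0.026, 0.0019] [-0.00128847 -0.00159683] 0.57
hinge [0.713, 0.0174, 0.0563] [ 0.11642603 -0.00172905] 0.76
```

View pics/w1.png

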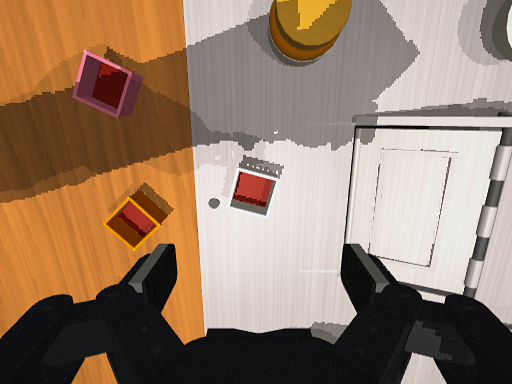

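```bash
python3 -m pendant '[[[-0.2,0,2,0,8.54],[-0.2,0,4.5,0,8.54],[-0.2,0,7,0,8.54],[-0.2,0,9.5,0,8.54],[-0.2,0,11.5,0,8.54],[-0.2,0,13,0,8.54],[-0.2,0,14.2,0,8.54],[-0.2,0,15,0,8.54],[-0.2,0,15.3,0,8.54],[-0.2,0,15.3,0,8.54],[-0.2,0,15.3,0,8.54]]]'
python3 - <<'E'
from bench import ctrl
from h import *
o=ctrl.get_obs();print(o['time_s'],o['eef_pos'],to_ch(o['eef_pos']),delta(o,[0,0,0])[1])
p=ctrl.camera('wrist');cv2.imwrite('pics/w2.png',p['pixels'])
p=ctrl.camera('side');cv2.imwrite('pics/s2.png',cv2.resize(p['pixels'][130:280,150:370],None,fx=3.6,fy=3.6,interpolation=cv2.INTER_CUBIC))
E
```

```text
time_s: 4.8
eef_pos: [0.4978, 0.0528, 0.0169]
ee_rot: [0.733, 0.681, 0.0, 0.0]
ft_force: [0.1, 0.6, -0.3]
width: 0.0854
4.8 [0.497834   0.05278576 0.01687349] [-0.10072808  0.01808646] -4.204515013308523
```

View pics/w2.png

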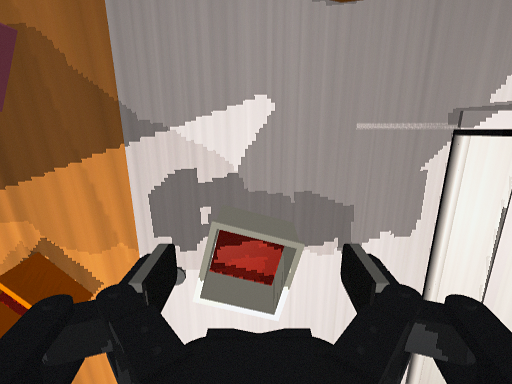

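View pics/s2.png

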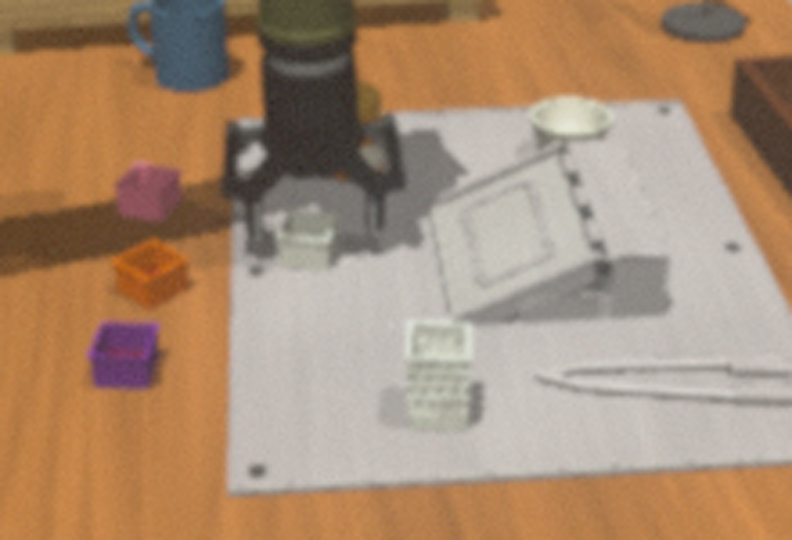

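```bash
python3 -m pendant '[[[0,0,0.4,0,8.54],[0,0,0.7,0,8.54],[0,0.4,0.7,0,8.54],[0,0.9,0.7,0,8.54],[0,1.5,0.7,0,8.54],[0,2.3,0.7,0,8.54],[0,3.1,0.7,0,8.54],[0,3.9,0.7,0,8.54],[0,4.5,0.7,0,8.54],[0,5,0.7,0,8.54],[0,5.3,0.7,0,8.54],[0,5.5,0.7,0,8.54],[0,5.5,0.7,0,8.54]]]'
python3 - <<'E'
from bench import ctrl
from h import *
o=ctrl.get_obs();print(o['time_s'],o['eef_pos'],to_ch(o['eef_pos']),delta(o,[0,0,0])[1])
p=ctrl.camera('wrist');cv2.imwrite('pics/w3.png',p['pixels'])
p=ctrl.camera('side');cv2.imwrite('pics/s3.png',cv2.resize(p['pixels'][130:280,150:370],None,fx=3.6,fy=3.6,interpolation=cv2.INTER_CUBIC))
E
```

```text
time_s: 6.2
eef_pos: [0.5525, 0.0491, 0.0092]
ee_rot: [0.732, 0.681, 0.0, 0.0]
ft_force: [0.0, 0.2, -0.1]
width: 0.085
6.2 [0.55251313 0.049114   0.00924972] [-0.04592647  0.01835772] -4.16473509740287
```

View pics/w3.png

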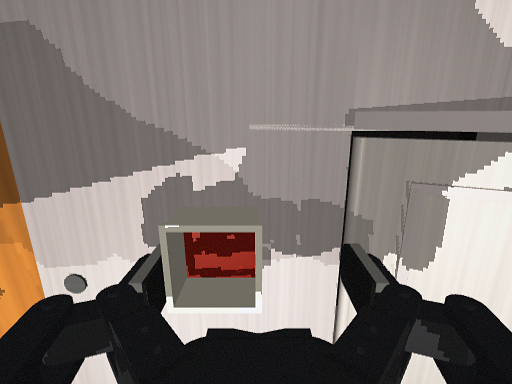

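View pics/s3.png

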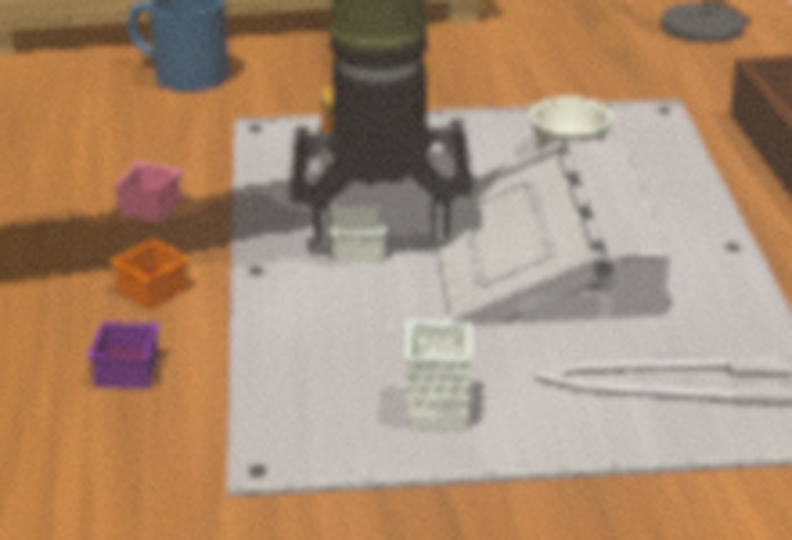

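The wrist picture shows the tub squared up against the near finger, with its centre at about (213,265). The far finger is at the sill, so I'll open the flap next.

```bash
python3 -m pendant '[[[0,0.5,0,0,8.54],[0,1.1,0,0,8.54],[0,1.8,0,0,8.54],[0,2.5,0,0,8.54],[0,3.2,0,0,8.54],[0,3.9,0,0,8.54],[0,4.5,0,0,8.54],[0,5,0,0,8.54],[0,5.3,0,0,8.54],[0,5.5,0,0,8.54],[0,5.5,0,0,8.54],[0,5.5,0,0,8.54]]]'
python3 - <<'E'
from bench import ctrl
from h import *
o=ctrl.get_obs();print(o['time_s'],o['eef_pos'],to_ch(o['eef_pos']),delta(o,[0,0,0])[1])
p=ctrl.camera('wrist');cv2.imwrite('pics/w4.png',p['pixels'])
p=ctrl.camera('side');cv2.imwrite('pics/s4.png',cv2.resize(p['pixels'][130:280,150:370],None,fx=3.6,fy=3.6,interpolation=cv2.INTER_CUBIC))
E
```

```text
time_s: 7.5
eef_pos: [0.6073, 0.045, 0.0094]
ee_rot: [0.732, 0.681, 0.0, 0.0]
ft_force: [-1.0, -0.2, 0.8]
width: 0.0853
7.5 [0.6073112  0.04502671 0.0093534 ] [0.00902365 0.01822306] -4.164412772817949
```

View pics/w4.png

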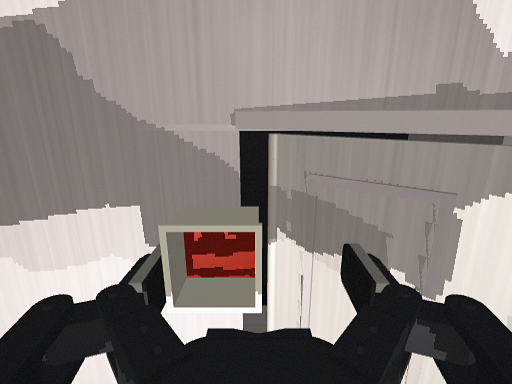

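View pics/s4.png

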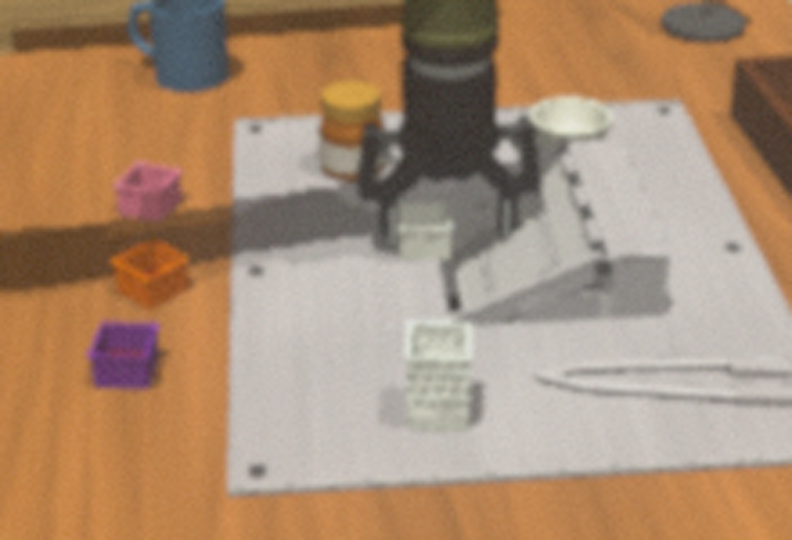

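```bash
python3 -m pendant '[[[0,0.6,0,0,8.54],[0,1.4,0,0,8.54],[0,2.3,0,0,8.54],[0,3.1,0,0,8.54],[0,3.4,0,0,8.54],[0,3.4,0,0,8.54],[0,3.4,0,0,8.54],[0,3.4,0,0,8.54]]]'
python3 - <<'E'
from bench import ctrl
from h import *
o=ctrl.get_obs();print(o['time_s'],o['eef_pos'],to_ch(o['eef_pos']),delta(o,[0,0,0])[1])
p=ctrl.camera('wrist');cv2.imwrite('pics/w5.png',p['pixels'])
p=ctrl.camera('side');cv2.imwrite('pics/s5.png',cv2.resize(p['pixels'][130:280,150:370],None,fx=3.6,fy=3.6,interpolation=cv2.INTER_CUBIC))
E
```

```text
time_s: 8.4
eef_pos: [0.6406, 0.0424, 0.0092]
ee_rot: [0.732, 0.681, -0.0, -0.0]
ft_force: [-4.3, -1.7, -0.3]
width: 0.0852
8.4 [0.64060586 0.0423715  0.0092087 ] [0.04242306 0.01796988] -4.167400972658305
```

View pics/w5.png

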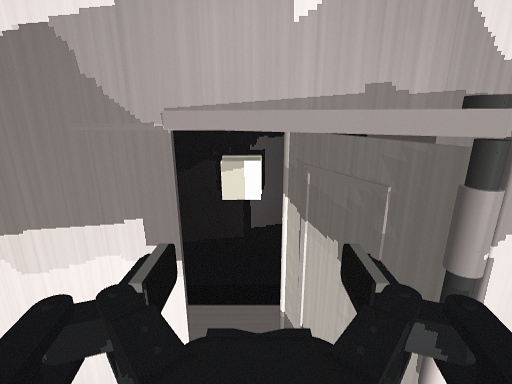

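View pics/s5.png

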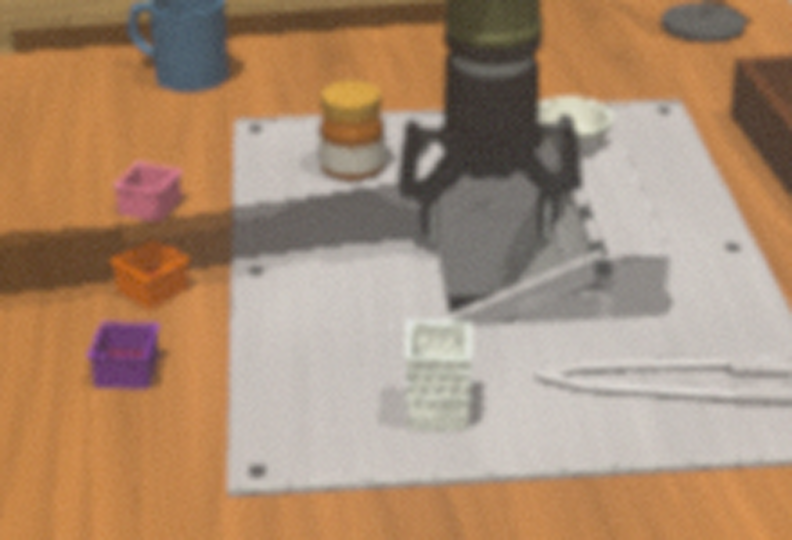

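The tub lies on the bin floor, at about (241,178) in the wrist picture. I'll back the fingers out along −x so the flap shuts, then raise them.

```bash
python3 -m pendant '[[[0,-0.8,0,0,8.54],[0,-1.8,0,0,8.54],[0,-2.8,0,0,8.54],[0,-3.8,0,0,8.54],[0,-4.8,0,0,8.54],[0,-5.8,0,0,8.54],[0,-6.8,0,0,8.54],[0,-7.8,0,0,8.54],[0,-8.8,-0.2,0,8.54],[0,-9.8,-0.8,0,8.54],[0,-10.5,-2,0,8.54],[0,-10.5,-4.5,0,8.54],[0,-10.5,-7.5,0,8.54],[0,-10.5,-10.5,0,8.54],[0,-10.5,-13,0,8.54],[0,-10.5,-14,0,8.54],[0,-10.5,-14,0,8.54],[0,-10.5,-14,0,8.54]]]'
python3 - <<'E'
from bench import ctrl
from h import *
o=ctrl.get_obs();print(o['time_s'],o['eef_pos'],o['ft_force'])
p=ctrl.camera('wrist');cv2.imwrite('pics/w6.png',p['pixels'])
p=ctrl.camera('side');cv2.imwrite('pics/s6.png',cv2.resize(p['pixels'][130:280,150:370],None,fx=3.6,fy=3.6,interpolation=cv2.INTER_CUBIC))
for l in ('stack','jar','ramekin_mid','tongs_mid'): print(l,[d['position'] for d in ctrl.mark_of(l,p)[:1]])
E
```

```text
time_s: 10.3
eef_pos: [0.5362, 0.05, 0.1488]
ee_rot: [0.732, 0.681, -0.0, 0.0]
ft_force: [-0.5, 0.3, -0.4]
width: 0.0854
10.3 [0.53620693 0.05004928 0.14883089] [-0.54920719  0.34656556 -0.44461195]
stack [[0.5598, -0.1717, 0.0366]]
jar [[0.5509, 0.1997, 0.0407]]
ramekin_mid [[0.7429, 0.1871, 0.0237]]
tongs_mid [[0.7323, -0.1668, 0.0142]]
```

View pics/w6.png

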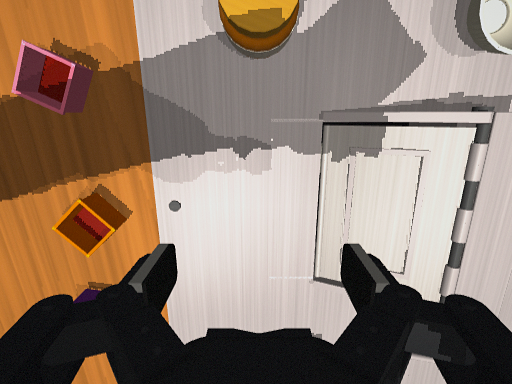

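View pics/s6.png

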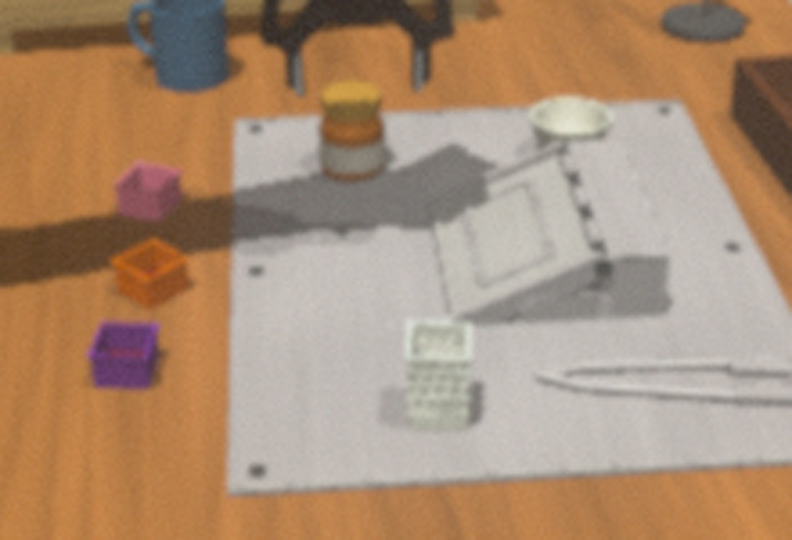

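The flap is shut, the tub is gone from the plate and the fingers are clear, so I'm handing the job in.

```bash
python3 -c "
from bench import ctrl
print(ctrl.finish_job())"
```

```text
the job is handed in; nothing more can be done
None
```

The job is handed in at about 10.5 s, with the tub in the bin and the flap shut; `finish_job` gave no verdict. I set the open jaws along the chute's axis around the tub and pushed in one line. The far finger opened the flap while the near finger slid the tub over the sill. Then I backed out and raised the fingers.

**Last checks:**
- **Tub:** the wrist picture taken with the flap held open showed it down in the bin. After the flap shut it could no longer be seen, so I did not check afterwards that it was at rest.
- **Flap:** pushing it took about 1 N at the pause and 4 N at the end. It looks shut in both the side and wrist pictures, but I did not measure its angle. I also had no direct reading of force between tub and flap; by geometry they stayed apart while the tub was on the plate.
- **Other things:** the stack, jar, ramekin and tongs were found within about 4 mm of where they stood at the start, which is the detector's own accuracy. In the last pictures the mug and the look-alike tubs looked undisturbed. I did not measure the board.
- **Fingers:** they are well above everything, with the wrist force near zero.

None of these checks failed. The only disagreement was at the start: the side camera put the tub about 7 mm further right than the top camera did. The wrist picture agreed with the top view, and I used that.

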